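# Fetch the spectacle case from among the bedside things

### The arm

A 7-joint arm with a two-finger parallel gripper is mounted at the origin on the work surface. World frame = base frame: x ahead of the robot, y to its left, z up, the work surface at z = 0. Lengths are in m, angles in rad, forces in N, time in s.
With the tool pointing down it reaches from about 0.35 to 0.9 m from the base axis. Payload 7.2 kg.
Tool frame: the origin (TCP) lies on the centre line of the jaws, within the pads' length; the fingertips stand 14 mm ahead of it and the grasp point (between the pads) lies 5 mm behind it (ctrl.tip_extent is the distance from the TCP to the fingertips, in m); z points along the fingers, y is the line along which they close (so a half turn about z gives the same grasp; the last joint's range is limited). The gripper opens to 88 mm and grips with 3 to 60 N. Pads are 20 mm wide; open, the fingers measure 115 mm over their backs; the gripper's body (75 mm by 178 mm) begins 61 mm behind the grasp point.
Start: joints at [1.085, 0.411, -0.013, 1.596, 0.006, 1.134, -0.082], TCP at [0.254, -0.571, 0.213] pointing down, gripper open.
Joint ranges: [-2.95, 2.95], [-0.29, 1.99], [-1.47, 1.44], [0.14, 2.54], [-1.03, 4.17], [0.13, 1.85], [-2.86, 2.86]. Speed limits (rad/s): [2.39, 2.39, 3.01, 3.01, 3.14, 3.14, 3.14].

### API

Orientations are given as a unit quaternion [x, y, z, w].
In Python, from bench import observe, optics, workorder, ctrl gives the robot as it stands. The module is installed in compiled form; this text tells all that it offers.
- The arm moves only by the shell command python3 -m inch 'ROWS' [OPENING] [FORCE]. ROWS is JSON, a list of rows, each an object with "linear": the shift along the world's x, y, z in m, a list of three; "delta_rot": the turn, a rotation vector about the world's x, y, z in rad, a list of three. In form: [{"linear": [dx, dy, dz], "delta_rot": [wx, wy, wz]}, ...]. A call has 1 to 20 rows; each row is the pose to reach, as a shift and turn from the pose commanded when the call began; what a row does not reach only later rows make up. A row lasts 1/8 s, in which the tool goes at most 62.5 mm and 10.7 degrees, less where a joint would pass 70% of its speed; a pose out of reach is approached as far as the arm can. A call with a gripper value outside its range is refused whole. OPENING is the closure, from -1 (fully open) to 1 (shut), so that 0 is half open, set as the call begins (- or left out, the last holds). The fingers move at their own pace and stop on an object; FORCE is the grip in N (left out, the last holds). Time passes only in rows, so rows that repeat a pose let the fingers close. It gives the time, the measured TCP pose, the force, the opening and the grip force at its end, in the units of the state.
- observe(): the state, without advancing time (a new reading comes with each control period).
- optics.get_image(name): name is "scene" or "top"; returns a dict with "pixels" (400x640x3 uint8, blue, green, red), "fovy" (degrees; the focal length in pixels is half the picture's height over the tangent of half this angle, whatever the lens; pixels are square), "cx", "cy" (the principal point, pixels), "R" (3x3) and "t" (3): a world point X has camera coordinates R X + t. Camera axes: x right, y down, z forward; pixel columns grow to the right and rows downward; lengths in m; the calibration is good to about 2 mm. A picture is of the moment at which its call begins. There is no depth.
- workorder.sign_off(): hands the job in; it is judged then, once.
The state is a dict: "time_s": time; "qpos": joint angles; "joint_velocities": joint speeds; "joint_efforts": joint torques, N m; "tool_pos": TCP position; "ee_rot": TCP orientation; "force": force on the tool from outside, world axes, zero at the start; "ft_torque": the same for the moment, N m; "width": opening from 0.0 (shut) to 1.0 (fully open); "grasp_force": force on a finger pad.
Only numpy, scipy, OpenCV 4.12 (cv2) and the standard library are available. Lean on these libraries where they do the work, as an engineer would, in place of code of your own. Each camera call takes 0.05 s, during which the arm holds its last target. There are 200 camera calls.

### The job

The blue spectacle case on the nightstand is hemmed in: first stand the steel tumbler, the Ganesha figurine and the table clock in the wooden tray at the side, leaving the case where it is, and only then lay the case lengthwise, lid up, in the middle of the book. With the case on the book, put the three back upright, each in the middle of the stand it came from: the Ganesha first, on its square wooden stool, and then in either order the tumbler on its round cork coaster and the clock on its white tile. Tip nothing over on the way.

Things in the scene. Friction and masses are not known exactly. Their poses are not given: they have to be found in the camera images.
- tumbler_center (a point): plain stainless steel drinking tumbler, round, 84 mm tall, outside diameter 53 mm at the foot and 61 mm at the open rim (57 mm half-way up), about 0.13 kg. The point is on its axis half-way up, 42 mm above its underside; z is up. It starts standing on the cork coaster.
- ganesha_center (a point): seated Ganesha figurine, white ceramic with gilt crown, 88 mm tall, about 0.22 kg. Round foot 60 mm across and 12 mm high; round body 56 mm across from 14 to 56 mm above the underside (grip there, any way round; trunk, hands and legs on the -x side do not collide); narrower head above. The point is on its axis half-way up, 44 mm above its underside; x points to its back. It starts on the square wooden stool.
- clock_center (a point): white plastic table clock, an upright block with a round dial: 46 mm deep (x), 60 mm wide (y), 64 mm tall (z), about 0.16 kg. The point is at its centre, 32 mm above its underside; the dial faces -x. It starts standing on the ceramic tile, roughly square with it.
- case_center (a point): hard blue flip-top spectacle case, closed, lying flat: 150 mm long (x), 56 mm wide (y), 36 mm tall with rounded edges, 0.11 kg. The point is at its centre, 18 mm above its underside. It starts on a 3 mm thick grey laminate mat, with one of the three other things close by each long side and one before the end nearer the robot. A matchbox (14 mm) and an eye-drop bottle (50 mm tall) lie off at two corners of the mat.
- coaster: round cork coaster, 80 mm in diameter, 6 mm thick, fixed on the mat; the tumbler's own place. Origin: centre of its underside (top 6 mm above it).
- chowki: small square stool of dark wood, 72 x 72 mm, 16 mm tall, fixed on the mat; the Ganesha's own place. Origin: centre of its underside (top 16 mm above it).
- tile: rectangular white ceramic tile, 80 (x) x 60 (y) mm, 8 mm thick, fixed on the mat; the clock's own place. Origin: centre of its underside (top 8 mm above it).
- tray: shallow open wooden tray fixed on the nightstand to one side, left or right: 300 (x) x 140 (y) mm outside, walls 5 mm thick and 18 mm tall, floor 5 mm thick. Origin: centre of its underside on the table; all three things fit in a row along x.
- book: closed thick hardback book with plain grey cover, fixed, lying flat on the nightstand on the side away from the tray: 200 (x, its length) x 136 (y) mm, 22 mm thick. Origin: centre of its underside on the table (top 22 mm above it).
Things that resemble listed ones, but are neither listed nor needed, are in the scene too. What is shaped like the part that bears tumbler_center but purple is not meant.

How it is judged:
By the outcome, as a careful person would: the job done as asked, in the order asked, and still so for the second after the job is handed in, with the robot touching nothing.
It also fails if it takes over 128 s, if anything falls off the work surface, if the arm or the gripper's body presses on something with over 40 N, if the wrist force passes 120 N, or if a joint passes its speed limit or range.

## Working session

There is one attempt and no reset: what is moved stays moved. The work goes in short steps, Python scripts to look and compute and a shell command to move; the robot and the scene stay as the last step left them, time stands still between calls to the robot, and variables do not carry over. Pictures are saved under pics/ and viewed, at most 14 in all, crops included, and the job is handed in when it is done.

```bash
mkdir -p pics; cat > h.py <<'E'
import numpy as np, cv2, json
from bench import observe, optics, workorder, ctrl
def snap(name,out):
    im=optics.get_image(name); cv2.imwrite('pics/'+out+'.png',im['pixels'])
    np.savez('pics/'+out+'.npz',**{k:np.array(im[k]) for k in('fovy','cx','cy','R','t')}); return im
def load(out): return {k:v for k,v in np.load('pics/'+out+'.npz').items()}
def ray(c,u,v,z):
    f=200/np.tan(np.radians(float(c['fovy']))/2)
    d=c['R'].T@np.array([(u-c['cx'])/f,(v-c['cy'])/f,1]); o=-c['R'].T@c['t']
    return o+d*(z-o[2])/d[2]
def proj(c,X):
    f=200/np.tan(np.radians(float(c['fovy']))/2)
    p=c['R']@np.array(X)+c['t']; return np.array([f*p[0]/p[2]+c['cx'],f*p[1]/p[2]+c['cy']])
E
python3 - <<'E'
from h import *
for n in('top','scene'):
    c=snap(n,n+'0'); print(n,c['fovy'],c['cx'],c['cy'],np.round(-c['R'].T@c['t'],3),np.round(c['R'],3).tolist())
s=observe(); print(s['time_s'],s['tool_pos'],s['ee_rot'],s['width'],s['force'],ctrl.tip_extent)
E
```

```text
top 51.202222956827015 322.4820067834851 200.67263881059145 [0.285 0.006 1.089] [[-0.001, -1.0, 0.012], [-0.982, -0.001, -0.189], [0.189, -0.012, -0.982]]
scene 57.98142898737451 319.26542179648345 201.89693414446643 [ 0.832 -0.513  0.601] [[0.844, 0.536, -0.011], [0.348, -0.564, -0.748], [-0.408, 0.628, -0.663]]
0.1 [ 0.25336259 -0.57081865  0.21217832] [ 9.78255920e-01  2.07400059e-01 -2.06838303e-04 -7.26271238e-04] 1.0003292920827098 [ 0.6661617   0.67590385 -0.1113388 ] 0.014
```

View pics/top0.png

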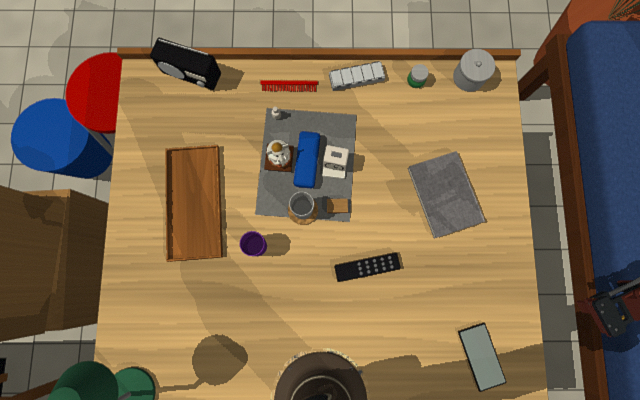

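View pics/scene0.png

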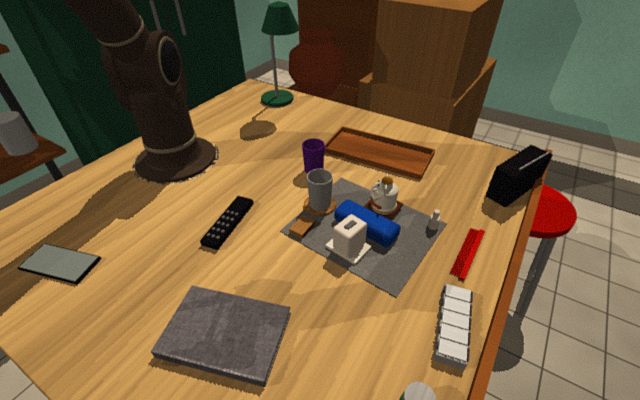

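```bash
python3 - <<'E'
from h import *
i=cv2.imread('pics/top0.png')
a=cv2.resize(i[98:228,250:362],None,fx=4.5,fy=4.5,interpolation=cv2.INTER_CUBIC); cv2.imwrite('pics/cropA.png',a)
b=cv2.resize(i[140:265,155:230],None,fx=4,fy=4,interpolation=cv2.INTER_CUBIC)
c=cv2.resize(i[140:265,400:495],None,fx=4,fy=4,interpolation=cv2.INTER_CUBIC)
cv2.imwrite('pics/cropB.png',np.hstack([b,c]))
i=cv2.imread('pics/scene0.png')
cv2.imwrite('pics/cropC.png',cv2.resize(i[160:280,280:450],None,fx=4.5,fy=4.5,interpolation=cv2.INTER_CUBIC))
E
```

```text
(no output)
```

View pics/cropA.png

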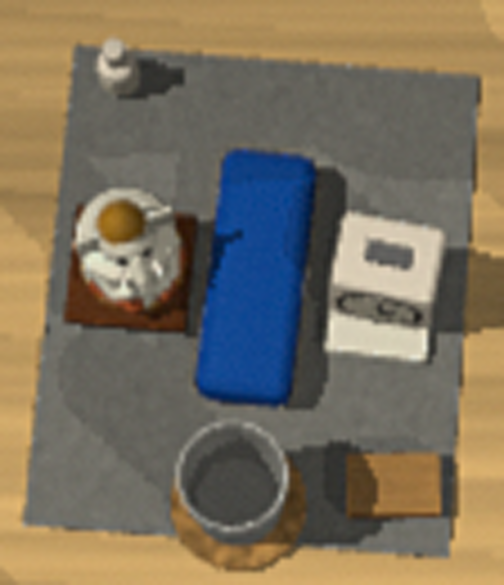

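View pics/cropB.png

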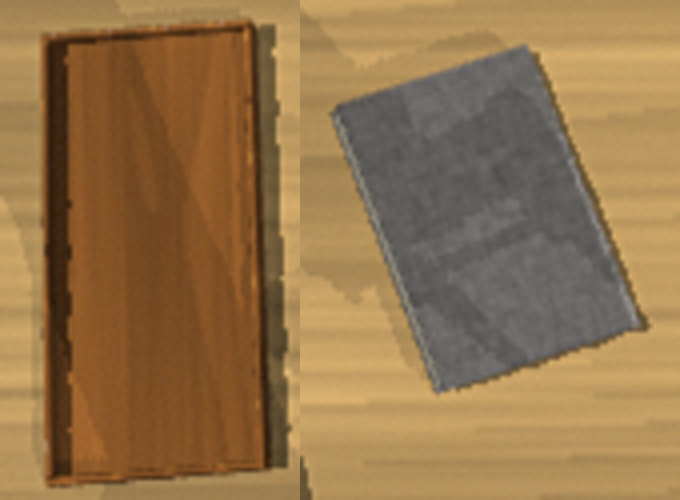

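View pics/cropC.png

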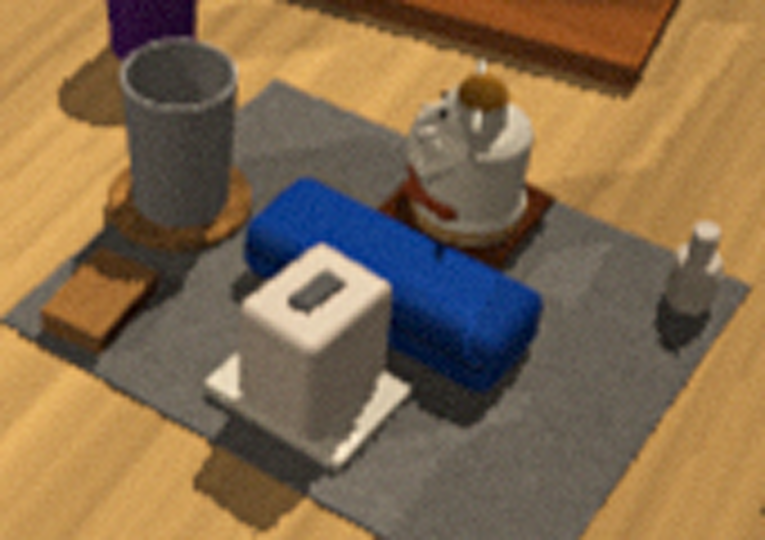

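The top view shows the tray at left (~195,203), the book at right (~447,195), Ganesha (278,155) on the chowki, the case (307,160), the clock (336,162), and the steel tumbler (302,205). The purple tumbler is a decoy. Next I fit poses from the corner pixels and check them with an overlay.

```bash
cat > fit.py <<'E'
from h import *
from scipy.optimize import least_squares
T,S=load('top0'),load('scene0')
A=lambda u,v:(T,250+(u+.5)/4.5-.5,98+(v+.5)/4.5-.5)
C=lambda u,v:(S,280+(u+.5)/4.5-.5,160+(v+.5)/4.5-.5)
Bt=lambda u,v:(T,155+(u+.5)/4-.5,140+(v+.5)/4-.5)
Bb=lambda u,v:(T,400+(u-299.5)/4-.5,140+(v+.5)/4-.5)
def w(p,q): c,s=np.cos(p[2]),np.sin(p[2]); return [p[0]+c*q[0]-s*q[1],p[1]+s*q[0]+c*q[1],q[2]]
def fit(name,obs,p0):
    r=lambda p:np.concatenate([proj(o[0],w(p,q))-np.array(o[1:]) for o,q in obs])
    s=least_squares(r,p0,loss='soft_l1'); print(name,np.round(s.x[:2],4),'yaw deg',round(np.degrees(s.x[2]),1),'res px',np.round(r(s.x).reshape(-1,2),1).tolist()); return s.x
b=lambda l,wd,z:(lambda sx,sy:(sx*l/2,sy*wd/2,z))
P={}
q=b(.2,.136,.022); P['book']=fit('book',[(Bb(333,108),q(1,1)),(Bb(527,46),q(1,-1)),(Bb(641,322),q(-1,-1)),(Bb(437,390),q(-1,1))],[.6,-.3,.3])
q=b(.3,.14,.018); P['tray']=fit('tray',[(Bt(42,37),q(1,1)),(Bt(251,22),q(1,-1)),(Bt(265,467),q(-1,-1)),(Bt(47,482),q(-1,1))],[.55,.3,0])
q=b(.072,.072,.019); P['chowki']=fit('chowki',[(A(78,205),q(1,1)),(A(66,316),q(-1,1)),(A(187,324),q(-1,-1)),(A(197,214),q(1,-1)),(C(553,195),q(1,1))],[.6,.1,0])
q=b(.046,.060,.075); P['clock']=fit('clock',[(A(345,210),q(1,1)),(A(445,223),q(1,-1)),(C(241,297),q(-1,-1)),(C(318,239),q(-1,1)),(C(393,285),q(1,1)),(C(318,353),q(1,-1))],[.6,-.05,0])
q=b(.08,.06,.011); P['tile']=fit('tile',[(A(327,352),q(-1,1)),(A(430,358),q(-1,-1)),(C(205,380),q(-1,-1)),(C(335,460),q(1,-1)),(C(411,385),q(1,1))],[.6,-.05,0])
q=b(.15,.056,.021); P['case']=fit('case',[(A(224,148),q(1,1)),(A(318,155),q(1,-1)),(A(291,407),q(-1,-1)),(A(194,396),q(-1,1))],[.6,.02,0])
P['tumbler']=fit('tumbler',[(A(232,481),(0,0,.093)),(C(179,73),(0,0,.093))],[.5,.03,0])
P['coaster']=fit('coaster',[(A(238,567),(-.04,0,.009)),(A(238,567),(-.04,0,.009))],[.5,.03,0])
P['ganesha']=fit('ganesha',[(A(121,222),(0,0,.1)),(C(482,90),(0,0,.1))],[.6,.1,0])
json.dump({k:list(v) for k,v in P.items()},open('P.json','w'))
E
python3 fit.py
cat > ov.py <<'E'
from fit import *
def ov(P):
    Z={'book':(.2,.136,0,.022),'tray':(.3,.14,0,.018),'chowki':(.072,.072,.003,.019),'clock':(.046,.06,.011,.075),'tile':(.08,.06,.003,.011),'case':(.15,.056,.003,.039)}
    R={'tumbler':[(.0265,.009),(.0305,.093)],'coaster':[(.04,.009)],'ganesha':[(.03,.019),(.03,.031),(.028,.075)]}
    out=[]
    for c,f in((T,'top0'),(S,'scene0')):
        k=4; i=cv2.resize(cv2.imread(f'pics/{f}.png'),None,fx=k,fy=k,interpolation=cv2.INTER_CUBIC)
        def line(pts,col): cv2.polylines(i,[np.int32([(proj(c,x)+.5)*k for x in pts])],True,col,1)
        for n,(l,wd,z0,z1) in Z.items():
            for z in((z1,z0) if n in('clock','case') else (z1,)): line([w(P[n],(a*l/2,d*wd/2,z)) for a,d in((1,1),(1,-1),(-1,-1),(-1,1))],(0,255,0))
        for n,rs in R.items():
            for r,z in rs: line([w(P[n],(r*np.cos(t),r*np.sin(t),z)) for t in np.linspace(0,6.28,40)],(0,255,255))
        out.append(i)
    return out
t,s=ov({k:np.array(v) for k,v in P.items()})
cv2.imwrite('pics/ovT.png',t[560:1080,600:1980][:, 400:860]); 
m=np.hstack([t[380:910,990:1450][:530],cv2.resize(t[560:1090,600:940],(340,530))]); cv2.imwrite('pics/ovT.png',m)
cv2.imwrite('pics/ovS.png',s[640:1160,1120:1800])
E
python3 ov.py >/dev/null
```

```text
book [ 0.5104 -0.3306] yaw deg 18.1 res px [[0.3, -0.8], [-0.6, -0.4], [-0.7, 1.0], [1.4, 0.3]]
tray [0.4893 0.3311] yaw deg 4.5 res px [[-0.2, -0.9], [0.2, -0.9], [0.5, 0.5], [-0.5, 1.1]]
chowki [0.6099 0.1082] yaw deg -4.1 res px [[-0.1, -0.4], [-0.1, 0.9], [0.2, 1.0], [0.3, -0.5], [0.7, -0.0]]
clock [ 0.5999 -0.0408] yaw deg -9.4 res px [[-0.6, -0.6], [0.5, 0.2], [-1.0, 1.6], [0.1, -0.7], [1.0, -0.9], [-0.3, 0.1]]
tile [ 0.5967 -0.0406] yaw deg -6.2 res px [[-0.2, -0.2], [-0.7, 0.8], [-0.6, 0.4], [0.9, 0.5], [-0.2, 0.0]]
case [0.6036 0.0344] yaw deg -5.9 res px [[0.0, 0.5], [-0.2, 1.1], [-0.1, -0.8], [0.2, -0.6]]
tumbler [0.4689 0.0455] yaw deg 0.0 res px [[-0.1, -0.8], [-0.6, -0.4]]
coaster [0.4716 0.0447] yaw deg -0.0 res px [[-0.0, -0.0], [-0.0, -0.0]]
ganesha [0.611  0.1065] yaw deg 0.0 res px [[0.3, -0.3], [-0.1, -0.6]]
```

View pics/ovT.png

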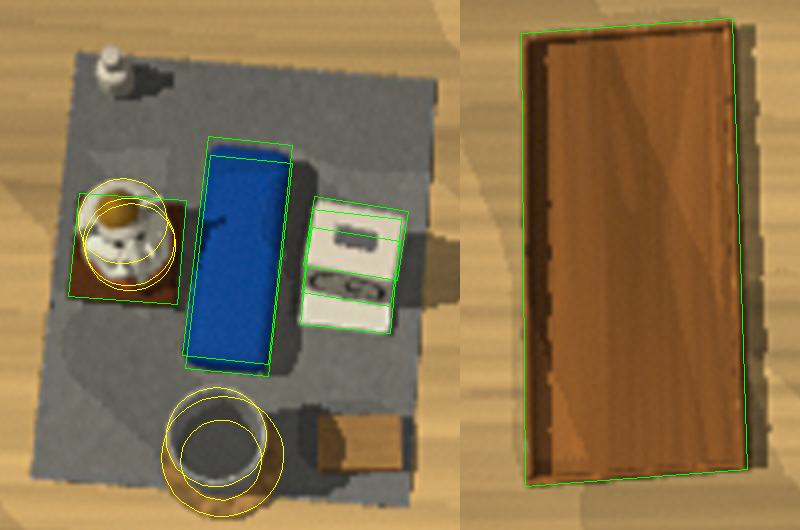

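View pics/ovS.png

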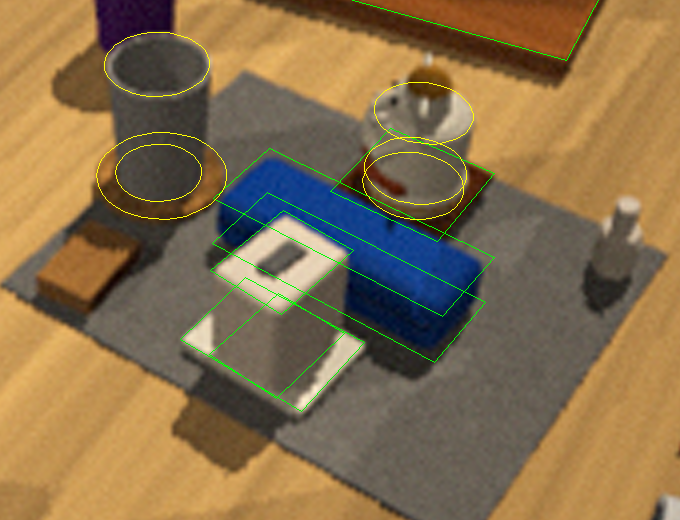

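The overlays agree with the picture to about 1 px: green boxes on the clock, tile, chowki and tray, yellow rings on the tumbler. Moving over the tumbler.

```bash
python3 -m inch '[{"linear":[0.06,0.15,0],"delta_rot":[0,0,-0.15]},{"linear":[0.12,0.3,0],"delta_rot":[0,0,-0.3]},{"linear":[0.2155,0.6163,0],"delta_rot":[0,0,-0.417]},{"linear":[0.2155,0.6163,0],"delta_rot":[0,0,-0.417]},{"linear":[0.2155,0.6163,0],"delta_rot":[0,0,-0.417]},{"linear":[0.2155,0.6163,0],"delta_rot":[0,0,-0.417]},{"linear":[0.2155,0.6163,0],"delta_rot":[0,0,-0.417]},{"linear":[0.2155,0.6163,0],"delta_rot":[0,0,-0.417]},{"linear":[0.2155,0.6163,0],"delta_rot":[0,0,-0.417]},{"linear":[0.2155,0.6163,0],"delta_rot":[0,0,-0.417]},{"linear":[0.2155,0.6163,0],"delta_rot":[0,0,-0.417]},{"linear":[0.2155,0.6163,0],"delta_rot":[0,0,-0.417]},{"linear":[0.2155,0.6163,0],"delta_rot":[0,0,-0.417]},{"linear":[0.2155,0.6163,0],"delta_rot":[0,0,-0.417]},{"linear":[0.2155,0.6163,0],"delta_rot":[0,0,-0.417]}]' -1 25
```

```text
time_s: 1.98
tool_pos: [0.4689, 0.044, 0.213]
ee_rot: [1.0, -0.001, 0.0, 0.0]
force: [-0.1, -0.2, 0.2]
width: 0.997
grasp_force: 0.0
```

```bash
python3 -m inch '[{"linear":[0,0.001,-0.05],"delta_rot":[0,0,0]},{"linear":[0,0.001,-0.1],"delta_rot":[0,0,0]},{"linear":[0,0.001,-0.14],"delta_rot":[0,0,0]},{"linear":[0,0.001,-0.159],"delta_rot":[0,0,0]},{"linear":[0,0.001,-0.159],"delta_rot":[0,0,0]}]'
python3 -m inch '[{"linear":[0,0,0],"delta_rot":[0,0,0]},{"linear":[0,0,0],"delta_rot":[0,0,0]},{"linear":[0,0,0],"delta_rot":[0,0,0]},{"linear":[0,0,0],"delta_rot":[0,0,0]},{"linear":[0,0,0],"delta_rot":[0,0,0]},{"linear":[0,0,0],"delta_rot":[0,0,0]}]' 1 25
```

```text
time_s: 2.6
tool_pos: [0.468, 0.0455, 0.0529]
ee_rot: [1.0, 0.0, -0.001, 0.0]
force: [-0.0, 0.9, 0.9]
width: 1.0
grasp_force: 0.0
time_s: 3.35
tool_pos: [0.4696, 0.046, 0.0547]
ee_rot: [1.0, 0.0, 0.001, 0.0]
force: [-1.1, -0.7, 7.0]
width: 0.683
grasp_force: 25.0
```

```bash
python3 -m inch '[{"linear":[0,0,0.02],"delta_rot":[0,0,0]},{"linear":[0,0,0.06],"delta_rot":[0,0,0]},{"linear":[0,0,0.1],"delta_rot":[0,0,0]},{"linear":[-0.003,0.01,0.13],"delta_rot":[0,0,0]},{"linear":[-0.011,0.04,0.14],"delta_rot":[0,0,0]},{"linear":[-0.021,0.08,0.14],"delta_rot":[0,0,0]},{"linear":[-0.033,0.125,0.14],"delta_rot":[0,0,0]},{"linear":[-0.046,0.17,0.14],"delta_rot":[0,0,0]},{"linear":[-0.057,0.21,0.14],"delta_rot":[0,0,0]},{"linear":[-0.067,0.245,0.14],"delta_rot":[0,0,0]},{"linear":[-0.073,0.268,0.13],"delta_rot":[0,0,0]},{"linear":[-0.075,0.277,0.1],"delta_rot":[0,0,0]},{"linear":[-0.075,0.277,0.06],"delta_rot":[0,0,0]},{"linear":[-0.075,0.277,0.03],"delta_rot":[0,0,0]},{"linear":[-0.075,0.277,0.03],"delta_rot":[0,0,0]}]'
python3 - <<'E'
from h import *
snap('top','hold1');snap('scene','hold1s')
E
```

```text
time_s: 5.22
tool_pos: [0.3926, 0.3218, 0.0821]
ee_rot: [1.0, 0.001, -0.002, 0.001]
force: [-0.6, -0.2, -0.8]
width: 0.677
grasp_force: 25.0
```

```bash
python3 -m inch '[{"linear":[0,0,-0.018],"delta_rot":[0,0,0]},{"linear":[0,0,-0.028],"delta_rot":[0,0,0]},{"linear":[0,0,-0.0335],"delta_rot":[0,0,0]},{"linear":[0,0,-0.0335],"delta_rot":[0,0,0]},{"linear":[0,0,-0.0335],"delta_rot":[0,0,0]}]'
python3 -m inch '[{"linear":[0,0,0],"delta_rot":[0,0,0]},{"linear":[0,0,0],"delta_rot":[0,0,0]},{"linear":[0,0,0],"delta_rot":[0,0,0]},{"linear":[0,0,0],"delta_rot":[0,0,0]},{"linear":[0,0,0.03],"delta_rot":[0,0,0]},{"linear":[0,0,0.08],"delta_rot":[0,0,0]},{"linear":[0,0,0.13],"delta_rot":[0,0,0]},{"linear":[0,0,0.1625],"delta_rot":[0,0,0]}]' -0.9
```

```text
time_s: 5.95
tool_pos: [0.3941, 0.3231, 0.0504]
ee_rot: [1.0, 0.0, 0.0, -0.0]
force: [1.0, 0.0, -1.7]
width: 0.681
grasp_force: 25.0
time_s: 6.95
tool_pos: [0.3944, 0.3235, 0.2154]
ee_rot: [1.0, 0.0, 0.001, -0.001]
force: [0.8, -0.6, -0.6]
width: 0.95
grasp_force: 0.0
```

```bash
python3 - <<'E'
from h import *
snap('top','b'); snap('scene','bs')
h=cv2.imread('pics/hold1.png')[170:290,140:280]; b=cv2.imread('pics/b.png')[170:290,140:280]; b2=cv2.imread('pics/bs.png')[120:240,260:400]
cv2.imwrite('pics/v1.png',np.hstack([cv2.resize(b,None,fx=2.8,fy=2.8),cv2.resize(b2,None,fx=2.8,fy=2.8)]))
E
```

```text
(no output)
```

View pics/v1.png

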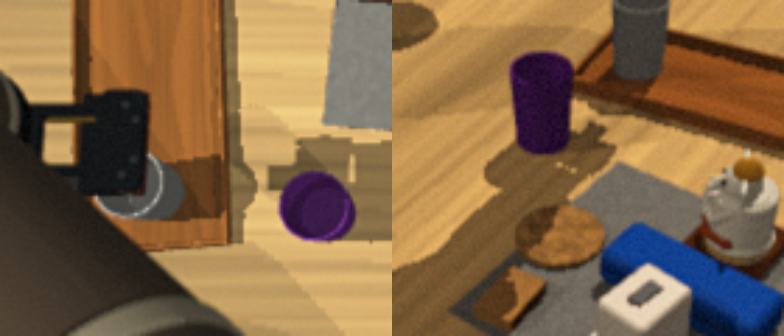

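The tumbler stands upright in the tray's near end and the coaster is clear. Next is the Ganesha.

```bash
python3 - <<'E'
from h import *
print(ray(load('bs'),320.2-.2,204.5-.2,.009))
E
python3 -m inch '[{"linear":[0.04,-0.04,0.01],"delta_rot":[0,0,0.18]},{"linear":[0.08,-0.08,0.01],"delta_rot":[0,0,0.36]},{"linear":[0.12,-0.12,0.01],"delta_rot":[0,0,0.54]},{"linear":[0.16,-0.16,0.01],"delta_rot":[0,0,0.72]},{"linear":[0.2,-0.2,0.01],"delta_rot":[0,0,0.9]},{"linear":[0.2165,-0.2163,0],"delta_rot":[0,0,1.08]},{"linear":[0.2165,-0.2163,0],"delta_rot":[0,0,1.26]},{"linear":[0.2165,-0.2163,0],"delta_rot":[0,0,1.4]},{"linear":[0.2165,-0.2163,0],"delta_rot":[0,0,1.5]},{"linear":[0.2165,-0.2163,0],"delta_rot":[0,0,1.5]},{"linear":[0.2165,-0.2163,0],"delta_rot":[0,0,1.5]}]' -1
```

```text
[0.47412515 0.04100156 0.009     ]
time_s: 8.43
tool_pos: [0.6104, 0.1067, 0.2123]
ee_rot: [0.732, 0.681, -0.0, -0.0]
force: [-1.0, 0.5, 0.2]
width: 1.002
grasp_force: 0.0
```

```bash
python3 -m inch '[{"linear":[0,0,-0.05],"delta_rot":[0,0,0]},{"linear":[0,0,-0.1],"delta_rot":[0,0,0]},{"linear":[0,0,-0.145],"delta_rot":[0,0,0]},{"linear":[0,0,-0.164],"delta_rot":[0,0,0]},{"linear":[0,0,-0.164],"delta_rot":[0,0,0]}]'
python3 -m inch '[{"linear":[0,0,0],"delta_rot":[0,0,0]},{"linear":[0,0,0],"delta_rot":[0,0,0]},{"linear":[0,0,0],"delta_rot":[0,0,0]},{"linear":[0,0,0],"delta_rot":[0,0,0]},{"linear":[0,0,0],"delta_rot":[0,0,0]},{"linear":[0,0,0],"delta_rot":[0,0,0]}]' 1 30
```

```text
time_s: 9.05
tool_pos: [0.6101, 0.1069, 0.0483]
ee_rot: [0.732, 0.682, -0.001, -0.001]
force: [0.5, -0.1, 0.7]
width: 1.006
grasp_force: 0.0
time_s: 9.8
tool_pos: [0.6111, 0.1067, 0.0497]
ee_rot: [0.732, 0.682, 0.0, 0.0]
force: [-1.2, -1.2, 6.7]
width: 0.631
grasp_force: 30.0
```

```bash
python3 -m inch '[{"linear":[0,0,0.02],"delta_rot":[0,0,0]},{"linear":[0,0,0.055],"delta_rot":[0,0,0]},{"linear":[0,0.01,0.09],"delta_rot":[0,0,0]},{"linear":[-0.004,0.035,0.11],"delta_rot":[0,0,0]},{"linear":[-0.008,0.07,0.11],"delta_rot":[0,0,0]},{"linear":[-0.013,0.11,0.11],"delta_rot":[0,0,0]},{"linear":[-0.018,0.15,0.11],"delta_rot":[0,0,0]},{"linear":[-0.022,0.185,0.11],"delta_rot":[0,0,0]},{"linear":[-0.025,0.215,0.1],"delta_rot":[0,0,0]},{"linear":[-0.027,0.2315,0.075],"delta_rot":[0,0,0]},{"linear":[-0.027,0.2315,0.04],"delta_rot":[0,0,0]},{"linear":[-0.027,0.2315,0.015],"delta_rot":[0,0,0]},{"linear":[-0.027,0.2315,0],"delta_rot":[0,0,0]},{"linear":[-0.027,0.2315,-0.008],"delta_rot":[0,0,0]},{"linear":[-0.027,0.2315,-0.013],"delta_rot":[0,0,0]},{"linear":[-0.027,0.2315,-0.013],"delta_rot":[0,0,0]},{"linear":[-0.027,0.2315,-0.013],"delta_rot":[0,0,0]}]'
```

```text
time_s: 11.92
tool_pos: [0.584, 0.3385, 0.0367]
ee_rot: [0.731, 0.682, 0.001, 0.0]
force: [0.0, -0.1, -2.8]
width: 0.632
grasp_force: 30.0
```

```bash
python3 -m inch '[{"linear":[0,0,0],"delta_rot":[0,0,0]},{"linear":[0,0,0],"delta_rot":[0,0,0]},{"linear":[0,0,0],"delta_rot":[0,0,0]},{"linear":[0,0,0],"delta_rot":[0,0,0]},{"linear":[0,0,0.03],"delta_rot":[0,0,0]},{"linear":[0,0,0.08],"delta_rot":[0,0,0]},{"linear":[0,0,0.13],"delta_rot":[0,0,0]},{"linear":[0,0,0.164],"delta_rot":[0,0,0]},{"linear":[0.003,-0.06,0.164],"delta_rot":[0,0,-0.09]},{"linear":[0.016,-0.379,0.164],"delta_rot":[0,0,-0.09]},{"linear":[0.016,-0.379,0.164],"delta_rot":[0,0,-0.09]},{"linear":[0.016,-0.379,0.164],"delta_rot":[0,0,-0.09]},{"linear":[0.016,-0.379,0.164],"delta_rot":[0,0,-0.09]},{"linear":[0.016,-0.379,0.164],"delta_rot":[0,0,-0.09]},{"linear":[0.016,-0.379,0.164],"delta_rot":[0,0,-0.09]},{"linear":[0.016,-0.379,0.164],"delta_rot":[0,0,-0.09]},{"linear":[0.016,-0.379,0.164],"delta_rot":[0,0,-0.09]}]' -0.9
python3 - <<'E'
from h import *
snap('top','c'); snap('scene','cs')
cv2.imwrite('pics/v2.png',np.hstack([cv2.resize(cv2.imread('pics/c.png')[100:270,150:350],None,fx=2,fy=2),cv2.resize(cv2.imread('pics/cs.png')[120:290,270:450],None,fx=2,fy=2)]))
E
```

```text
time_s: 14.05
tool_pos: [0.5996, -0.0384, 0.2002]
ee_rot: [0.76, 0.649, 0.0, -0.0]
force: [-0.4, 0.8, -0.5]
width: 0.95
grasp_force: 0.0
```

View pics/v2.png

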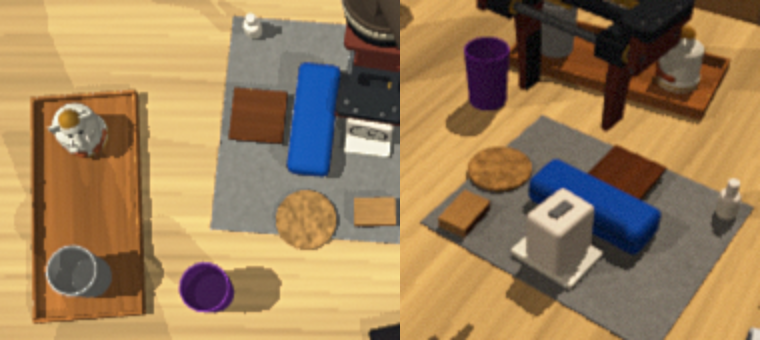

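```bash
python3 - <<'E'
from h import *
c=load('c'); 
print('coaster',ray(c,303-.25,209.5-.25,.009))
q=[(232,88),(288,92),(284,142),(230,137)]
print('chowki',np.mean([ray(c,150+u/2-.25,100+v/2-.25,.019) for u,v in q],0))
E
python3 -m inch '[{"linear":[0,0,-0.05],"delta_rot":[0,0,0]},{"linear":[0,0,-0.1],"delta_rot":[0,0,0]},{"linear":[0,0,-0.135],"delta_rot":[0,0,0]},{"linear":[0,0,-0.155],"delta_rot":[0,0,0]},{"linear":[0,0,-0.155],"delta_rot":[0,0,0]}]'
python3 -m inch '[{"linear":[0,0,0],"delta_rot":[0,0,0]},{"linear":[0,0,0],"delta_rot":[0,0,0]},{"linear":[0,0,0],"delta_rot":[0,0,0]},{"linear":[0,0,0],"delta_rot":[0,0,0]},{"linear":[0,0,0],"delta_rot":[0,0,0]},{"linear":[0,0,0],"delta_rot":[0,0,0]}]' 1 30
```

```text
coaster [0.46960379 0.04433633 0.009     ]
chowki [0.60873477 0.10820256 0.019     ]
time_s: 14.78
tool_pos: [0.599, -0.0399, 0.0441]
ee_rot: [0.761, 0.649, -0.001, -0.001]
force: [-1.1, 0.1, 0.1]
width: 0.951
grasp_force: 0.0
time_s: 15.52
tool_pos: [0.5997, -0.0409, 0.0454]
ee_rot: [0.761, 0.648, 0.0, 0.0]
force: [-1.0, -0.2, 6.1]
width: 0.528
grasp_force: 29.7
```

```bash
python3 -m inch '[{"linear":[0,0,0.02],"delta_rot":[0,0,0]},{"linear":[0,0,0.055],"delta_rot":[0,0,0]},{"linear":[0,0.005,0.09],"delta_rot":[0,0,0]},{"linear":[-0.006,0.02,0.115],"delta_rot":[0,0,0]},{"linear":[-0.017,0.055,0.12],"delta_rot":[0,0,0]},{"linear":[-0.029,0.095,0.12],"delta_rot":[0,0,0]},{"linear":[-0.042,0.14,0.12],"delta_rot":[0,0,0]},{"linear":[-0.055,0.185,0.12],"delta_rot":[0,0,0]},{"linear":[-0.068,0.23,0.12],"delta_rot":[0,0,0]},{"linear":[-0.081,0.275,0.12],"delta_rot":[0,0,0]},{"linear":[-0.094,0.315,0.12],"delta_rot":[0,0,0]},{"linear":[-0.104,0.35,0.12],"delta_rot":[0,0,0]},{"linear":[-0.111,0.3715,0.11],"delta_rot":[0,0,0]},{"linear":[-0.111,0.3715,0.075],"delta_rot":[0,0,0]},{"linear":[-0.111,0.3715,0.04],"delta_rot":[0,0,0]},{"linear":[-0.111,0.3715,0.015],"delta_rot":[0,0,0]},{"linear":[-0.111,0.3715,0.003],"delta_rot":[0,0,0]},{"linear":[-0.111,0.3715,-0.005],"delta_rot":[0,0,0]},{"linear":[-0.111,0.3715,-0.005],"delta_rot":[0,0,0]},{"linear":[-0.111,0.3715,-0.005],"delta_rot":[0,0,0]}]'
```

```text
time_s: 18.02
tool_pos: [0.489, 0.3311, 0.0409]
ee_rot: [0.761, 0.648, 0.001, 0.0]
force: [-0.8, -1.2, -1.3]
width: 0.525
grasp_force: 29.7
```

```bash
python3 -m inch '[{"linear":[0,0,0],"delta_rot":[0,0,0]},{"linear":[0,0,0],"delta_rot":[0,0,0]},{"linear":[0,0,0],"delta_rot":[0,0,0]},{"linear":[0,0,0.03],"delta_rot":[0,0,0]},{"linear":[0,0,0.08],"delta_rot":[0,0,0]},{"linear":[0,0,0.13],"delta_rot":[0,0,0]},{"linear":[0,0,0.16],"delta_rot":[0,0,0]},{"linear":[0.02,-0.05,0.16],"delta_rot":[0,0,-0.18]},{"linear":[0.04,-0.1,0.16],"delta_rot":[0,0,-0.36]},{"linear":[0.06,-0.15,0.16],"delta_rot":[0,0,-0.54]},{"linear":[0.08,-0.2,0.16],"delta_rot":[0,0,-0.72]},{"linear":[0.1,-0.25,0.16],"delta_rot":[0,0,-0.9]},{"linear":[0.1146,-0.2966,0.16],"delta_rot":[0,0,-1.08]},{"linear":[0.1146,-0.2966,0.16],"delta_rot":[0,0,-1.26]},{"linear":[0.1146,-0.2966,0.16],"delta_rot":[0,0,-1.44]},{"linear":[0.1146,-0.2966,0.16],"delta_rot":[0,0,-1.51]},{"linear":[0.1146,-0.2966,0.16],"delta_rot":[0,0,-1.51]},{"linear":[0.1146,-0.2966,0.16],"delta_rot":[0,0,-1.51]}]' -0.6
python3 - <<'E'
from h import *
snap('top','d'); snap('scene','ds')
cv2.imwrite('pics/v3.png',np.hstack([cv2.resize(cv2.imread('pics/d.png')[100:270,150:360],None,fx=2,fy=2),cv2.resize(cv2.imread('pics/ds.png')[120:290,270:450],None,fx=2,fy=2)]))
E
```

```text
time_s: 20.27
tool_pos: [0.6032, 0.0342, 0.2]
ee_rot: [0.999, -0.049, 0.0, -0.0]
force: [0.4, 0.3, -0.3]
width: 0.8
grasp_force: 0.0
```

View pics/v3.png

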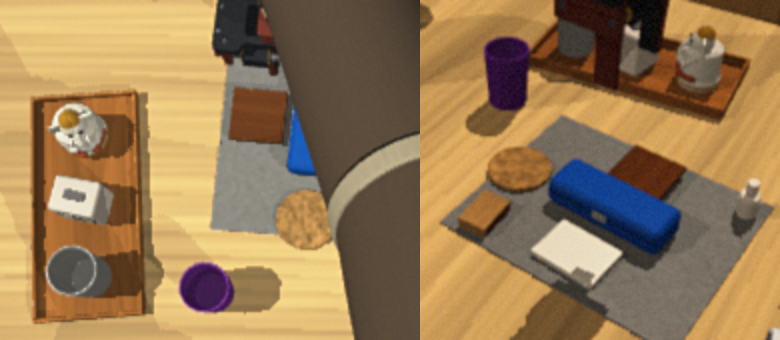

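```bash
python3 - <<'E'
from h import *
c=load('ds')
print('tile',np.mean([ray(c,270+(u-420)/2-.25,120+v/2-.25,.011) for u,v in [(531,252),(560,222),(621,252),(590,283)]],0))
E
python3 -m inch '[{"linear":[0,0,-0.05],"delta_rot":[0,0,0]},{"linear":[0,0,-0.1],"delta_rot":[0,0,0]},{"linear":[0,0,-0.13],"delta_rot":[0,0,0]},{"linear":[0,0,-0.15],"delta_rot":[0,0,0]},{"linear":[0,0,-0.16],"delta_rot":[0,0,0]},{"linear":[0,0,-0.1635],"delta_rot":[0,0,0]},{"linear":[0,0,-0.1635],"delta_rot":[0,0,0]},{"linear":[0,0,-0.1635],"delta_rot":[0,0,0]}]' -0.73
python3 -m inch '[{"linear":[0,0,0],"delta_rot":[0,0,0]},{"linear":[0,0,0],"delta_rot":[0,0,0]},{"linear":[0,0,0],"delta_rot":[0,0,0]},{"linear":[0,0,0],"delta_rot":[0,0,0]},{"linear":[0,0,0],"delta_rot":[0,0,0]},{"linear":[0,0,0],"delta_rot":[0,0,0]}]' 1 30
```

```text
tile [ 0.59727295 -0.04275552  0.011     ]
time_s: 21.38
tool_pos: [0.6038, 0.0342, 0.0374]
ee_rot: [0.999, -0.05, 0.001, -0.0]
force: [0.8, -0.4, 0.2]
width: 0.863
grasp_force: 0.0
time_s: 22.12
tool_pos: [0.6032, 0.0342, 0.0364]
ee_rot: [0.999, -0.05, -0.0, 0.0]
force: [0.5, 0.7, -0.9]
width: 0.221
grasp_force: 0.0
```

```bash
python3 - <<'E'
from h import *
snap('scene','es'); s=observe(); print(s['width'],s['grasp_force'],s['tool_pos'])
cv2.imwrite('pics/v4.png',cv2.resize(cv2.imread('pics/es.png')[130:290,280:460],None,fx=3.5,fy=3.5,interpolation=cv2.INTER_CUBIC))
E
```

```text
0.17558814591304633 0.0 [0.60317989 0.03414777 0.03642983]
```

View pics/v4.png

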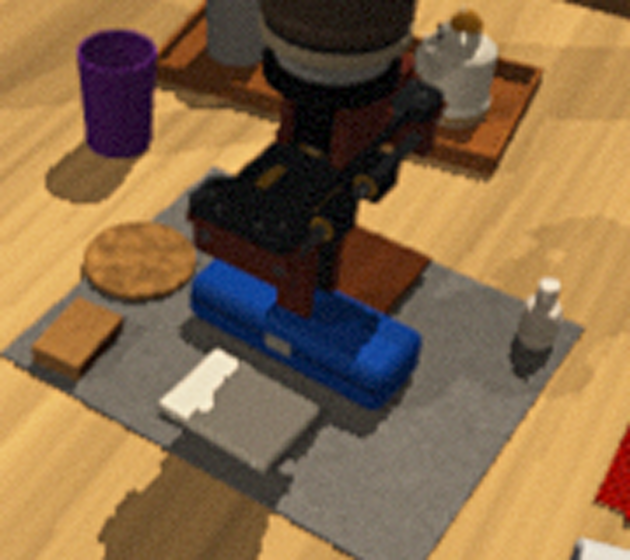

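The picture shows the fingers nearly shut on top of the case at about (295,310), and the case hasn't moved. I compare where the fingertip is with where it should be.

```bash
python3 - <<'E'
from h import *
c=load('es'); s=observe()
from scipy.spatial.transform import Rotation as R
r=R.from_quat(s['ee_rot'])
for w in (.19,.17,.86):
  for sg in(1,-1):
    for z in(.0,.014,-.04):
      for x in(-.01,.01):
        X=r.apply([x,sg*w*.044,z])+s['tool_pos']; p=proj(c,X); print(w,sg,z,x,np.round(X,3),np.round((p-[280,130]+.5)*3.5))
print(s['qpos'], s['force'])
E
```

```text
0.19 1 0.0 -0.01 [0.592 0.027 0.036] [285. 307.]
0.19 1 0.0 0.01 [0.612 0.025 0.036] [312. 321.]
0.19 1 0.014 -0.01 [0.592 0.027 0.022] [284. 323.]
0.19 1 0.014 0.01 [0.612 0.025 0.022] [310. 336.]
0.19 1 -0.04 -0.01 [0.592 0.027 0.076] [289. 261.]
0.19 1 -0.04 0.01 [0.612 0.025 0.076] [317. 274.]
0.19 -1 0.0 -0.01 [0.594 0.043 0.036] [299. 293.]
0.19 -1 0.0 0.01 [0.614 0.041 0.036] [326. 306.]
0.19 -1 0.014 -0.01 [0.594 0.043 0.022] [298. 309.]
0.19 -1 0.014 0.01 [0.614 0.041 0.022] [324. 322.]
0.19 -1 -0.04 -0.01 [0.594 0.043 0.076] [304. 247.]
0.19 -1 -0.04 0.01 [0.614 0.041 0.076] [331. 260.]
0.17 1 0.0 -0.01 [0.592 0.028 0.036] [286. 307.]
0.17 1 0.0 0.01 [0.612 0.026 0.036] [312. 320.]
0.17 1 0.014 -0.01 [0.592 0.028 0.022] [285. 322.]
0.17 1 0.014 0.01 [0.612 0.026 0.022] [311. 335.]
0.17 1 -0.04 -0.01 [0.592 0.028 0.076] [290. 260.]
0.17 1 -0.04 0.01 [0.612 0.026 0.076] [318. 273.]
0.17 -1 0.0 -0.01 [0.594 0.043 0.036] [299. 294.]
0.17 -1 0.0 0.01 [0.614 0.041 0.036] [325. 307.]
0.17 -1 0.014 -0.01 [0.594 0.043 0.022] [297. 309.]
0.17 -1 0.014 0.01 [0.614 0.041 0.022] [323. 3
[... 154 characters left out ...]
333.]
0.86 1 0.0 0.01 [ 0.609 -0.004  0.036] [286. 347.]
0.86 1 0.014 -0.01 [ 0.589 -0.003  0.022] [258. 349.]
0.86 1 0.014 0.01 [ 0.609 -0.004  0.022] [285. 363.]
0.86 1 -0.04 -0.01 [ 0.589 -0.003  0.076] [263. 287.]
0.86 1 -0.04 0.01 [ 0.609 -0.004  0.076] [291. 300.]
0.86 -1 0.0 -0.01 [0.597 0.073 0.036] [324. 269.]
0.86 -1 0.0 0.01 [0.617 0.071 0.036] [350. 281.]
0.86 -1 0.014 -0.01 [0.597 0.073 0.022] [322. 284.]
0.86 -1 0.014 0.01 [0.617 0.071 0.022] [347. 297.]
0.86 -1 -0.04 -0.01 [0.597 0.073 0.076] [329. 223.]
0.86 -1 -0.04 0.01 [0.617 0.071 0.076] [356. 235.]
[ 0.10368014  0.59908784 -0.3311601   1.78744288  0.25904237  0.79781623
 -2.02596808] [-0.29326781 -0.74612382 -0.50601788]
```

```bash
python3 -m inch '[{"linear":[0,0,0],"delta_rot":[0,0,0]},{"linear":[0,0,0],"delta_rot":[0,0,0]},{"linear":[0,0,0],"delta_rot":[0,0,0]},{"linear":[0,0,0],"delta_rot":[0,0,0]},{"linear":[0,0,0],"delta_rot":[0,0,0]},{"linear":[0,0,0],"delta_rot":[0,0,0]}]' -0.73
python3 - <<'E'
from h import *
c=snap('scene','fs'); s=observe()
from scipy.spatial.transform import Rotation as R
r=R.from_quat(s['ee_rot']);k=6;o=np.array([330,165])
i=cv2.resize(cv2.imread('pics/fs.png')[165:255,330:420],None,fx=k,fy=k,interpolation=cv2.INTER_CUBIC)
h=s['width']*.044
for z,col in((.014,(0,255,0)),(-.003,(0,255,255))):
  for sg in(1,-1):
    pts=[(proj(c,r.apply([x,sg*(h+e),z])+s['tool_pos'])-o+.5)*k for x,e in((-.01,0),(.01,0),(.01,.0135),(-.01,.0135))]
    cv2.polylines(i,[np.int32(pts)],True,col,1)
cv2.imwrite('pics/v5.png',i)
E
```

```text
time_s: 22.92
tool_pos: [0.6032, 0.0341, 0.0364]
ee_rot: [0.999, -0.05, -0.0, 0.0]
force: [0.6, -0.1, -0.7]
width: 0.819
grasp_force: 0.0
```

View pics/v5.png

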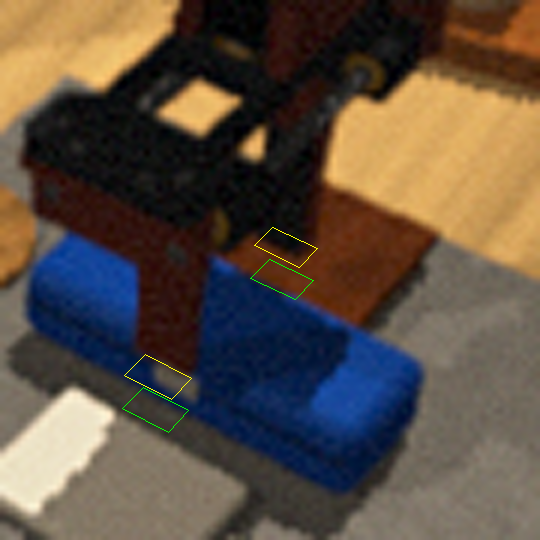

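The near fingertip's lower edge is at about (165,360), matching the yellow outline at z≈0.04 or slightly above, not the green one at z=0.0224. The tips sit about 17–20 mm higher than I modelled, which explains the missed grasp. I go 15 mm lower and close.

```bash
python3 -m inch '[{"linear":[0,0,-0.003],"delta_rot":[0,0,0]},{"linear":[0,0,-0.006],"delta_rot":[0,0,0]},{"linear":[0,0,-0.009],"delta_rot":[0,0,0]},{"linear":[0,0,-0.012],"delta_rot":[0,0,0]},{"linear":[0,0,-0.015],"delta_rot":[0,0,0]},{"linear":[0,0,-0.015],"delta_rot":[0,0,0]}]' -0.8
python3 -m inch '[{"linear":[0,0,0],"delta_rot":[0,0,0]},{"linear":[0,0,0],"delta_rot":[0,0,0]},{"linear":[0,0,0],"delta_rot":[0,0,0]},{"linear":[0,0,0],"delta_rot":[0,0,0]},{"linear":[0,0,0],"delta_rot":[0,0,0]}]' 1 25
```

```text
time_s: 23.72
tool_pos: [0.603, 0.0341, 0.0211]
ee_rot: [0.999, -0.05, -0.0, 0.0]
force: [0.2, -0.2, 0.2]
width: 0.899
grasp_force: 0.0
time_s: 24.35
tool_pos: [0.6033, 0.0342, 0.0216]
ee_rot: [0.999, -0.05, 0.0, -0.0]
force: [-0.3, 0.1, 1.6]
width: 0.628
grasp_force: 25.0
```

```bash
python3 -m inch '[{"linear":[0,0,0.003],"delta_rot":[0,0,0]},{"linear":[0,0,0.008],"delta_rot":[0,0,0]},{"linear":[0,0,0.014],"delta_rot":[0,0,0]},{"linear":[0,0,0.02],"delta_rot":[0,0,0]},{"linear":[0,0,0.02],"delta_rot":[0,0,0]}]' 1 30
python3 - <<'E'
from h import *
c=snap('scene','gs'); s=observe()
k=6;i=cv2.resize(cv2.imread('pics/gs.png')[165:255,330:420],None,fx=k,fy=k,interpolation=cv2.INTER_CUBIC)
cv2.imwrite('pics/v6.png',i); print(s['force'],s['grasp_force'],s['width'])
E
```

```text
time_s: 24.98
tool_pos: [0.6036, 0.0342, 0.0422]
ee_rot: [0.999, -0.05, 0.001, -0.0]
force: [-0.8, -0.6, -1.1]
width: 0.631
grasp_force: 30.0
[-0.03806117  0.19577687 -1.31599117] 29.969399571418762 0.6323117397873932
```

View pics/v6.png

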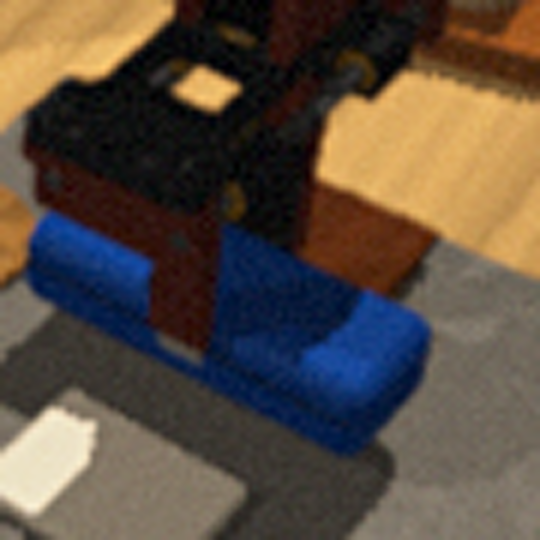

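The case hangs level with the near finger over its latch (180,345). Taking it to the book.

```bash
python3 -m inch '[{"linear":[0,0,0.03],"delta_rot":[0,0,0]},{"linear":[0,-0.005,0.065],"delta_rot":[0,0,0]},{"linear":[-0.005,-0.02,0.09],"delta_rot":[0,0,0.02]},{"linear":[-0.013,-0.05,0.1],"delta_rot":[0,0,0.06]},{"linear":[-0.023,-0.09,0.1],"delta_rot":[0,0,0.11]},{"linear":[-0.033,-0.13,0.1],"delta_rot":[0,0,0.16]},{"linear":[-0.043,-0.17,0.1],"delta_rot":[0,0,0.21]},{"linear":[-0.053,-0.21,0.1],"delta_rot":[0,0,0.26]},{"linear":[-0.063,-0.25,0.1],"delta_rot":[0,0,0.31]},{"linear":[-0.074,-0.29,0.1],"delta_rot":[0,0,0.36]},{"linear":[-0.083,-0.325,0.1],"delta_rot":[0,0,0.4]},{"linear":[-0.09,-0.352,0.09],"delta_rot":[0,0,0.419]},{"linear":[-0.0932,-0.365,0.07],"delta_rot":[0,0,0.419]},{"linear":[-0.0932,-0.365,0.04],"delta_rot":[0,0,0.419]},{"linear":[-0.0932,-0.365,0.018],"delta_rot":[0,0,0.419]},{"linear":[-0.0932,-0.365,0.006],"delta_rot":[0,0,0.419]},{"linear":[-0.0932,-0.365,0.001],"delta_rot":[0,0,0.419]},{"linear":[-0.0932,-0.365,0.0],"delta_rot":[0,0,0.419]},{"linear":[-0.0932,-0.365,0.0],"delta_rot":[0,0,0.419]}]'
python3 - <<'E'
from h import *
snap('top','g'); snap('scene','gs2')
E
```

```text
time_s: 27.4
tool_pos: [0.5105, -0.331, 0.0421]
ee_rot: [0.987, 0.159, 0.0, 0.0]
force: [0.9, -1.0, -1.2]
width: 0.631
grasp_force: 30.0
```

```bash
python3 -m inch '[{"linear":[0,0,0],"delta_rot":[0,0,0]},{"linear":[0,0,0],"delta_rot":[0,0,0]},{"linear":[0,0,0],"delta_rot":[0,0,0]},{"linear":[0,0,0.02],"delta_rot":[0,0,0]},{"linear":[0,0,0.06],"delta_rot":[0,0,0]},{"linear":[0,0,0.11],"delta_rot":[0,0,0]},{"linear":[0,0,0.1585],"delta_rot":[0,0,0]},{"linear":[0.006,0.06,0.1585],"delta_rot":[0,0,0.18]},{"linear":[0.012,0.12,0.1585],"delta_rot":[0,0,0.36]},{"linear":[0.018,0.18,0.1585],"delta_rot":[0,0,0.54]},{"linear":[0.025,0.24,0.1585],"delta_rot":[0,0,0.72]},{"linear":[0.032,0.3,0.1585],"delta_rot":[0,0,0.9]},{"linear":[0.039,0.36,0.1585],"delta_rot":[0,0,1.08]},{"linear":[0.0736,0.6691,0.1585],"delta_rot":[0,0,1.183]},{"linear":[0.0736,0.6691,0.1585],"delta_rot":[0,0,1.183]},{"linear":[0.0736,0.6691,0.1585],"delta_rot":[0,0,1.183]},{"linear":[0.0736,0.6691,0.1585],"delta_rot":[0,0,1.183]},{"linear":[0.0736,0.6691,0.1585],"delta_rot":[0,0,1.183]},{"linear":[0.0736,0.6691,0.1585],"delta_rot":[0,0,1.183]},{"linear":[0.0736,0.6691,0.1585],"delta_rot":[0,0,1.183]}]' -0.7
cat > blue.py <<'E'
from h import *
import sys
c=snap('top',sys.argv[1]); im=cv2.imread(f'pics/{sys.argv[1]}.png').astype(int)
def blue(im):
    m=((im[...,0]>im[...,2]*1.6+15)&(im[...,0]>im[...,1]*1.3)).astype(np.uint8); n,l,s,ct=cv2.connectedComponentsWithStats(m)
    k=[j for j in range(1,n) if 400<s[j,4]<2500 and 230<ct[j][0]<500]; j=k[0]
    p=np.argwhere(l==j)[:,::-1].astype(np.float32); return p
def pose(im,c):
    p=blue(im); q=np.array([ray(c,u,v,ZZ)[:2] for u,v in p],np.float32); r=cv2.minAreaRect(q*1000); return np.round(q.mean(0),4),r
ZZ=.045; print('case now',pose(im,c))
ZZ=.026; print('case before (ref .6036,.0344)',pose(cv2.imread('pics/top0.png').astype(int),load('top0')))
E
python3 blue.py h1
```

```text
time_s: 30.0
tool_pos: [0.5836, 0.3381, 0.2007]
ee_rot: [0.731, 0.683, 0.0, 0.0]
force: [0.3, -0.4, 0.1]
width: 0.849
grasp_force: 0.0
case now (array([ 0.5088, -0.3329], dtype=float32), ((509.4256286621094, -330.9951171875), (150.08486938476562, 61.34504318237305), 17.74964141845703))
case before (ref .6036,.0344) (array([0.6008, 0.035 ], dtype=float32), ((601.3836669921875, 34.849998474121094), (56.28348159790039, 153.20071411132812), 83.52530670166016))
```

```bash
python3 -m inch '[{"linear":[0,0,-0.05],"delta_rot":[0,0,0]},{"linear":[0,0,-0.1],"delta_rot":[0,0,0]},{"linear":[0,0,-0.145],"delta_rot":[0,0,0]},{"linear":[0,0,-0.164],"delta_rot":[0,0,0]},{"linear":[0,0,-0.164],"delta_rot":[0,0,0]}]' -0.8
python3 -m inch '[{"linear":[0,0,0],"delta_rot":[0,0,0]},{"linear":[0,0,0],"delta_rot":[0,0,0]},{"linear":[0,0,0],"delta_rot":[0,0,0]},{"linear":[0,0,0],"delta_rot":[0,0,0]},{"linear":[0,0,0],"delta_rot":[0,0,0]}]' 1 30
python3 -m inch '[{"linear":[0,0,0.02],"delta_rot":[0,0,0]},{"linear":[0,0,0.055],"delta_rot":[0,0,0]},{"linear":[0.001,-0.01,0.09],"delta_rot":[0,0,0]},{"linear":[0.004,-0.035,0.11],"delta_rot":[0,0,0]},{"linear":[0.008,-0.07,0.11],"delta_rot":[0,0,0]},{"linear":[0.012,-0.11,0.11],"delta_rot":[0,0,0]},{"linear":[0.017,-0.15,0.11],"delta_rot":[0,0,0]},{"linear":[0.021,-0.185,0.11],"delta_rot":[0,0,0]},{"linear":[0.024,-0.215,0.1],"delta_rot":[0,0,0]},{"linear":[0.026,-0.2305,0.08],"delta_rot":[0,0,0]},{"linear":[0.026,-0.2305,0.05],"delta_rot":[0,0,0]},{"linear":[0.026,-0.2305,0.03],"delta_rot":[0,0,0]},{"linear":[0.026,-0.2305,0.018],"delta_rot":[0,0,0]},{"linear":[0.026,-0.2305,0.014],"delta_rot":[0,0,0]},{"linear":[0.026,-0.2305,0.014],"delta_rot":[0,0,0]},{"linear":[0.026,-0.2305,0.014],"delta_rot":[0,0,0]}]'
```

```text
time_s: 30.68
tool_pos: [0.5838, 0.3368, 0.0357]
ee_rot: [0.731, 0.682, -0.001, 0.0]
force: [0.5, -0.2, 0.2]
width: 0.905
grasp_force: 0.0
time_s: 31.3
tool_pos: [0.5842, 0.3387, 0.0375]
ee_rot: [0.731, 0.683, 0.001, 0.0]
force: [-1.1, -0.9, 6.9]
width: 0.629
grasp_force: 30.0
time_s: 33.3
tool_pos: [0.6093, 0.1089, 0.0509]
ee_rot: [0.73, 0.683, 0.0, -0.0]
force: [-4.6, -0.6, 5.3]
width: 0.633
grasp_force: 30.0
```

```bash
python3 -m inch '[{"linear":[0,0,0],"delta_rot":[0,0,0]},{"linear":[0,0,0],"delta_rot":[0,0,0]},{"linear":[0,0,0],"delta_rot":[0,0,0]},{"linear":[0,0,0],"delta_rot":[0,0,0]},{"linear":[0,0,0.03],"delta_rot":[0,0,0]},{"linear":[0,0,0.08],"delta_rot":[0,0,0]},{"linear":[0,0,0.12],"delta_rot":[0,0,0]},{"linear":[0,0,0.15],"delta_rot":[0,0,0]},{"linear":[-0.03,0.055,0.15],"delta_rot":[0,0,-0.09]},{"linear":[-0.06,0.11,0.15],"delta_rot":[0,0,-0.09]},{"linear":[-0.09,0.165,0.15],"delta_rot":[0,0,-0.09]},{"linear":[-0.121,0.223,0.15],"delta_rot":[0,0,-0.09]},{"linear":[-0.121,0.223,0.15],"delta_rot":[0,0,-0.09]},{"linear":[-0.121,0.223,0.15],"delta_rot":[0,0,-0.09]}]' -0.7
python3 -m inch '[{"linear":[0,0,-0.05],"delta_rot":[0,0,0]},{"linear":[0,0,-0.1],"delta_rot":[0,0,0]},{"linear":[0,0,-0.14],"delta_rot":[0,0,0]},{"linear":[0,0,-0.16],"delta_rot":[0,0,0]},{"linear":[0,0,-0.16],"delta_rot":[0,0,0]}]'
python3 -m inch '[{"linear":[0,0,0],"delta_rot":[0,0,0]},{"linear":[0,0,0],"delta_rot":[0,0,0]},{"linear":[0,0,0],"delta_rot":[0,0,0]},{"linear":[0,0,0],"delta_rot":[0,0,0]},{"linear":[0,0,0],"delta_rot":[0,0,0]},{"linear":[0,0,0],"delta_rot":[0,0,0]}]' 1 30
```

```text
time_s: 35.05
tool_pos: [0.4887, 0.3306, 0.1998]
ee_rot: [0.76, 0.649, -0.0, 0.0]
force: [0.1, -1.1, 0.2]
width: 0.851
grasp_force: 0.0
time_s: 35.67
tool_pos: [0.4889, 0.3294, 0.0391]
ee_rot: [0.761, 0.648, -0.001, 0.0]
force: [-0.1, 0.3, 0.4]
width: 0.847
grasp_force: 0.0
time_s: 36.42
tool_pos: [0.4891, 0.3311, 0.0409]
ee_rot: [0.761, 0.649, 0.001, 0.0]
force: [-0.5, -1.9, 6.4]
width: 0.525
grasp_force: 29.7
```

```bash
python3 -m inch '[{"linear":[0,0,0.02],"delta_rot":[0,0,0]},{"linear":[0,0,0.055],"delta_rot":[0,0,0]},{"linear":[0,0,0.09],"delta_rot":[0,0,0]},{"linear":[0.006,-0.02,0.12],"delta_rot":[0,0,0]},{"linear":[0.016,-0.055,0.135],"delta_rot":[0,0,0.01]},{"linear":[0.028,-0.095,0.135],"delta_rot":[0,0,0.02]},{"linear":[0.04,-0.14,0.135],"delta_rot":[0,0,0.03]},{"linear":[0.053,-0.185,0.135],"delta_rot":[0,0,0.04]},{"linear":[0.066,-0.23,0.135],"delta_rot":[0,0,0.05]},{"linear":[0.079,-0.275,0.135],"delta_rot":[0,0,0.055]},{"linear":[0.091,-0.315,0.135],"delta_rot":[0,0,0.055]},{"linear":[0.101,-0.35,0.135],"delta_rot":[0,0,0.055]},{"linear":[0.108,-0.3725,0.12],"delta_rot":[0,0,0.055]},{"linear":[0.108,-0.3725,0.085],"delta_rot":[0,0,0.055]},{"linear":[0.108,-0.3725,0.05],"delta_rot":[0,0,0.055]},{"linear":[0.108,-0.3725,0.025],"delta_rot":[0,0,0.055]},{"linear":[0.108,-0.3725,0.011],"delta_rot":[0,0,0.055]},{"linear":[0.108,-0.3725,0.006],"delta_rot":[0,0,0.055]},{"linear":[0.108,-0.3725,0.006],"delta_rot":[0,0,0.055]},{"linear":[0.108,-0.3725,0.006],"delta_rot":[0,0,0.055]}]'
```

```text
time_s: 38.92
tool_pos: [0.597, -0.0412, 0.0469]
ee_rot: [0.742, 0.67, 0.0, 0.0]
force: [-1.6, 0.9, 4.6]
width: 0.524
grasp_force: 29.7
```

```bash
python3 -m inch '[{"linear":[0,0,0],"delta_rot":[0,0,0]},{"linear":[0,0,0],"delta_rot":[0,0,0]},{"linear":[0,0,0],"delta_rot":[0,0,0]},{"linear":[0,0,0],"delta_rot":[0,0,0]},{"linear":[0,0,0.03],"delta_rot":[0,0,0]},{"linear":[0,0,0.08],"delta_rot":[0,0,0]},{"linear":[0,0,0.13],"delta_rot":[0,0,0]},{"linear":[0,0,0.154],"delta_rot":[0,0,0]},{"linear":[-0.025,0.045,0.154],"delta_rot":[0,0,-0.18]},{"linear":[-0.05,0.09,0.154],"delta_rot":[0,0,-0.36]},{"linear":[-0.075,0.135,0.154],"delta_rot":[0,0,-0.54]},{"linear":[-0.1,0.18,0.154],"delta_rot":[0,0,-0.72]},{"linear":[-0.125,0.225,0.154],"delta_rot":[0,0,-0.9]},{"linear":[-0.15,0.27,0.154],"delta_rot":[0,0,-1.08]},{"linear":[-0.175,0.315,0.154],"delta_rot":[0,0,-1.26]},{"linear":[-0.2025,0.3648,0.154],"delta_rot":[0,0,-1.44]},{"linear":[-0.2025,0.3648,0.154],"delta_rot":[0,0,-1.463]},{"linear":[-0.2025,0.3648,0.154],"delta_rot":[0,0,-1.463]},{"linear":[-0.2025,0.3648,0.154],"delta_rot":[0,0,-1.463]}]' -0.8
python3 -m inch '[{"linear":[0,0,-0.05],"delta_rot":[0,0,0]},{"linear":[0,0,-0.1],"delta_rot":[0,0,0]},{"linear":[0,0,-0.135],"delta_rot":[0,0,0]},{"linear":[0,0,-0.1495],"delta_rot":[0,0,0]},{"linear":[0,0,-0.1495],"delta_rot":[0,0,0]}]'
python3 -m inch '[{"linear":[0,0,0],"delta_rot":[0,0,0]},{"linear":[0,0,0],"delta_rot":[0,0,0]},{"linear":[0,0,0],"delta_rot":[0,0,0]},{"linear":[0,0,0],"delta_rot":[0,0,0]},{"linear":[0,0,0],"delta_rot":[0,0,0]}]' 1 25
```

```text
time_s: 41.3
tool_pos: [0.3946, 0.3222, 0.1998]
ee_rot: [1.0, 0.002, 0.0, 0.0]
force: [0.1, 0.3, -0.2]
width: 0.899
grasp_force: 0.0
time_s: 41.92
tool_pos: [0.3942, 0.3225, 0.0502]
ee_rot: [1.0, 0.002, -0.001, 0.0]
force: [0.9, -0.2, 0.3]
width: 0.899
grasp_force: 0.0
time_s: 42.55
tool_pos: [0.3949, 0.3234, 0.0516]
ee_rot: [1.0, 0.002, 0.001, -0.0]
force: [-0.1, -1.7, 6.7]
width: 0.677
grasp_force: 25.0
```

```bash
python3 -m inch '[{"linear":[0,0,0.02],"delta_rot":[0,0,0]},{"linear":[0,0,0.06],"delta_rot":[0,0,0]},{"linear":[0,0,0.1],"delta_rot":[0,0,0]},{"linear":[0.005,-0.015,0.13],"delta_rot":[0,0,0]},{"linear":[0.013,-0.045,0.14],"delta_rot":[0,0,0]},{"linear":[0.023,-0.085,0.14],"delta_rot":[0,0,0]},{"linear":[0.035,-0.13,0.14],"delta_rot":[0,0,0]},{"linear":[0.048,-0.175,0.14],"delta_rot":[0,0,0]},{"linear":[0.059,-0.215,0.14],"delta_rot":[0,0,0]},{"linear":[0.069,-0.25,0.14],"delta_rot":[0,0,0]},{"linear":[0.075,-0.272,0.125],"delta_rot":[0,0,0]},{"linear":[0.077,-0.2793,0.09],"delta_rot":[0,0,0]},{"linear":[0.077,-0.2793,0.05],"delta_rot":[0,0,0]},{"linear":[0.077,-0.2793,0.022],"delta_rot":[0,0,0]},{"linear":[0.077,-0.2793,0.009],"delta_rot":[0,0,0]},{"linear":[0.077,-0.2793,0.0045],"delta_rot":[0,0,0]},{"linear":[0.077,-0.2793,0.0045],"delta_rot":[0,0,0]},{"linear":[0.077,-0.2793,0.0045],"delta_rot":[0,0,0]}]'
python3 -m inch '[{"linear":[0,0,0],"delta_rot":[0,0,0]},{"linear":[0,0,0],"delta_rot":[0,0,0]},{"linear":[0,0,0],"delta_rot":[0,0,0]},{"linear":[0,0,0],"delta_rot":[0,0,0]},{"linear":[0,0,0.03],"delta_rot":[0,0,0]},{"linear":[0,0,0.08],"delta_rot":[0,0,0]},{"linear":[0,0,0.13],"delta_rot":[0,0,0]},{"linear":[0,0,0.16],"delta_rot":[0,0,0]},{"linear":[-0.03,0.06,0.16],"delta_rot":[0,0,0]},{"linear":[-0.06,0.12,0.16],"delta_rot":[0,0,0]},{"linear":[-0.07,0.18,0.16],"delta_rot":[0,0,0]},{"linear":[-0.07,0.24,0.16],"delta_rot":[0,0,0]},{"linear":[-0.07,0.28,0.16],"delta_rot":[0,0,0]},{"linear":[-0.07,0.28,0.16],"delta_rot":[0,0,0]},{"linear":[-0.07,0.28,0.16],"delta_rot":[0,0,0]}]' -0.8
python3 - <<'E'
from h import *
T=snap('top','z'); S=snap('scene','zs')
a=cv2.resize(cv2.imread('pics/z.png')[100:230,250:365],None,fx=3.4,fy=3.4,interpolation=cv2.INTER_CUBIC)
b=cv2.resize(cv2.imread('pics/zs.png')[140:290,280:450],None,fx=2.35,fy=2.35,interpolation=cv2.INTER_CUBIC)
d=cv2.resize(cv2.imread('pics/z.png')[140:250,400:495],None,fx=1.2,fy=1.2)
o=np.zeros((575,800,3),np.uint8); o[:a.shape[0],:a.shape[1]]=a; o[:b.shape[0],395:395+b.shape[1]]=b; o[443:575,:d.shape[1]]=d
cv2.imwrite('pics/v7.png',o)
E
```

```text
time_s: 44.8
tool_pos: [0.4718, 0.0439, 0.0558]
ee_rot: [1.0, 0.002, 0.001, -0.0]
force: [0.3, 0.1, -1.8]
width: 0.675
grasp_force: 25.0
time_s: 46.68
tool_pos: [0.401, 0.3228, 0.2145]
ee_rot: [1.0, 0.002, -0.0, 0.001]
force: [0.1, -1.3, -0.1]
width: 0.903
grasp_force: 0.0
```

View pics/v7.png

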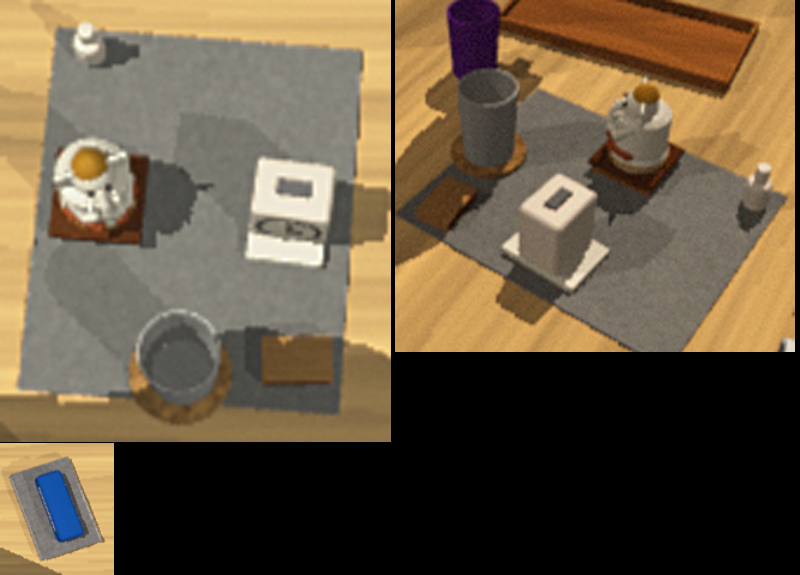

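The last picture shows all three upright on their stands: tumbler (180,360), Ganesha (95,190) and clock (290,210). The case is centred and lengthwise on the book (60,505), and the gripper is clear. Handing in.

```bash
python3 -c "
from bench import workorder; print(workorder.sign_off())"
```

```text
the job is handed in; nothing more can be done
None
```

The job is handed in after about 47 s of robot time: the case lies lengthwise and lid up in the middle of the book, and the Ganesha, then the clock, then the tumbler stand upright back on their own stands. The first grasp of the case closed above it without touching anything, so I lowered the gripper 15 mm and gripped it again; no verdict was returned.

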